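# Number-stamp the cast ingots and rack them

### The job

Number-stamp all the cast aluminium ingots on the bench (two or three of them), the longest first and the shortest last, because the stamp counts up. For each: slide its end sideways under the stamp's overhanging head until it is fully home against the back of the pocket, press the stamp's plunger down to its stop for half a second, then draw the ingot out and lay it flat on the raised cooling stand. Finish with every ingot flat on the stand, side by side and not stacked, the plunger up, and the crucible, hammer and tongs left where they are.

Things in the scene. Friction and masses are not known exactly. Their poses are not given: they have to be found in the camera images.
- ingot_long_c (a point): Centre of the longest cast aluminium ingot (a bar 170 mm long, 40 mm wide, 34 mm high, about 0.55 kg, thin grey panel on its top); x along its length, z up when it lies flat. The two ends are alike. Absent (None) in some runs.
- ingot_mid_c (a point): Centre of the middle-length cast aluminium ingot (a bar 145 mm long, 40 mm wide, 34 mm high, about 0.47 kg, thin grey panel on its top); x along its length, z up when it lies flat. The two ends are alike. Absent (None) in some runs.
- ingot_short_c (a point): Centre of the shortest cast aluminium ingot (a bar 120 mm long, 40 mm wide, 34 mm high, about 0.39 kg, thin grey panel on its top); x along its length, z up when it lies flat. The two ends are alike. Absent (None) in some runs.
- stamp: Bench stamp, fixed: steel base plate 260 x 120 mm, 20 mm thick, whose top carries the ingot, with a green overhanging head (90 mm wide, top 77 mm above the bench, from x = 15 to 120 mm). Origin: centre of the plate's underside; x along the plate into the pocket, z up. Ingots go in lengthwise in +x; the part left outside the head can be held or pushed.
- pocket_back (a point): Foot of the pocket's back wall, on the plate's top and the pocket's middle line (stamp x = 60 mm, y = 0, z = 20 mm), same axes as the stamp. The pocket runs 45 mm back from its mouth in the head's front face, is 46 mm wide, and its ceiling is 37 mm above the plate. Flared steel guides beside the mouth reach 12 mm out of it.
- plunger_top (a point): Centre of the top of the stamp's black mushroom-shaped plunger head (31 mm across), which stands on the green head at x = 45 mm, y = 0 of the stamp, its top 103 mm above the bench when up.
- plunger (a joint): Travel of the plunger in m: 0 = up, 0.012 = pressed straight down to its stop. A spring brings it back; it takes about 3 N at first and 8 N at the stop.
- stand: Raised cooling stand, fixed: a dark steel grate, its top 50 mm above the bench, 200 mm (x) by 280 mm (y) inside a rim 6 mm thick that stands 10 mm above the grate. Origin: on the bench under its centre, z up. There is room for three ingots along x, side by side along y.
- crucible_c (a point): Centre of a dark open crucible, 100 mm across and 110 mm high, standing beyond the work: leave alone.
- hammer_grip (a point): Grip of a hammer, 260 mm long, lying beyond the work: leave alone.
- tongs_c (a point): Middle of a pair of dark steel tongs, 300 mm long, lying beyond the work: leave alone.
Mind the look-alikes: they are no part of the job. What is shaped like the part that bears ingot_short_c but pink is not meant.

How it is judged (in metres and radians):
On the way, in this order (a step that is already met when the one before it is completed fails the run):
1. the longest ingot (if present) is fully home in the pocket while the plunger is pressed to its stop (x of ingot_long_c in the frame of stamp between -0.029 and -0.022 m and y of ingot_long_c in the frame of stamp between -0.006 and 0.006 m and z of ingot_long_c in the frame of stamp between 0.033 and 0.041 m and angle between the x axis of ingot_long_c and the x axis of stamp, either way round below 0.1 rad and z of ingot_long_c in the frame of plunger_top above -0.0558 m), for 0.2 s.
2. the middle-length ingot (if present) is fully home in the pocket while the plunger is pressed to its stop (x of ingot_mid_c in the frame of stamp between -0.0165 and -0.0095 m and y of ingot_mid_c in the frame of stamp between -0.006 and 0.006 m and z of ingot_mid_c in the frame of stamp between 0.033 and 0.041 m and angle between the x axis of ingot_mid_c and the x axis of stamp, either way round below 0.1 rad and z of ingot_mid_c in the frame of plunger_top above -0.0558 m), for 0.2 s.
3. the shortest ingot (if present) is fully home in the pocket while the plunger is pressed to its stop (x of ingot_short_c in the frame of stamp between -0.004 and 0.003 m and y of ingot_short_c in the frame of stamp between -0.006 and 0.006 m and z of ingot_short_c in the frame of stamp between 0.033 and 0.041 m and angle between the x axis of ingot_short_c and the x axis of stamp, either way round below 0.1 rad and z of ingot_short_c in the frame of plunger_top above -0.0558 m), for 0.2 s.
At the end, for the whole second after the job is handed in: Every ingot present lies flat (0.08 rad) on the stand's grate inside its rim, none stacked; plunger up (under 3 mm). On the way, longest first, each was home in the pocket (end 4 mm, middle line 6 mm, 0.1 rad) with the plunger within 2 mm of its stop for 0.2 s (x of ingot_long_c in the frame of stand between -0.1 and 0.1 m and y of ingot_long_c in the frame of stand between -0.14 and 0.14 m and z of ingot_long_c in the frame of stand between 0.061 and 0.073 m and angle between each of ingot_long_c, ingot_mid_c, ingot_short_c's own z axis and vertical below 0.08 rad and x of ingot_mid_c in the frame of stand between -0.1 and 0.1 m and y of ingot_mid_c in the frame of stand between -0.14 and 0.14 m and z of ingot_mid_c in the frame of stand between 0.061 and 0.073 m and x of ingot_short_c in the frame of stand between -0.1 and 0.1 m and y of ingot_short_c in the frame of stand between -0.14 and 0.14 m and z of ingot_short_c in the frame of stand between 0.061 and 0.073 m and value of joint plunger below 0.003 m); the robot touches nothing.
It fails at once if the crucible is moved by more than 30 mm (distance of crucible_c from where it was at the start of the episode above 0.03 m).
It fails at once if the hammer is moved by more than 30 mm (distance of hammer_grip from where it was at the start of the episode above 0.03 m).
It fails at once if the pair of tongs is moved by more than 30 mm (distance of tongs_c from where it was at the start of the episode above 0.03 m).
Of ingot_long, ingot_mid, ingot_short only 2 to 3 are there at a start; the rules pass over those that are not, and their reading is None.
At some moment in a run one of ingot_long, ingot_mid, ingot_short may be knocked a few centimetres aside while the robot is not near it.
It also fails if it takes over 210 s, if anything falls off the work surface, if the arm or the gripper's body presses on something with over 40 N, if the wrist force passes 120 N, or if a joint passes its speed limit or range.

### The arm

A 6-joint arm with a two-finger parallel gripper is mounted at the origin on the work surface. World frame = base frame: x ahead of the robot, y to its left, z up, the work surface at z = 0. Lengths are in mm, angles in rad, forces in N, time in s.
With the tool pointing down it reaches from about 350 to 775 mm from the base axis. Payload 7.3 kg.
Tool frame: the origin (TCP) lies at the very end of the fingers, on their centre line; the grasp point (between the pads) lies 19 mm behind it; z points along the fingers, y is the line along which they close (so a half turn about z gives the same grasp; the last joint's range is limited). The gripper opens to 92 mm and grips with 3 to 60 N. Pads are 19 mm wide; open, the fingers measure 130 mm over their backs; the gripper's body (75 mm by 190 mm) begins 47 mm behind the grasp point.
Start: joints at [1.039, 0.342, 1.524, -0, 1.275, -0.146], TCP at [197.545, 486.437, 226.741] pointing down, gripper open.
Joint ranges: [-2.53, 2.53], [-0.77, 2.02], [0.04, 2.7], [-1, 4.14], [0.28, 2.66], [-3.11, 3.11]. Speed limits (rad/s): [2.57, 2.57, 3.14, 3.14, 3.14, 3.14].

### API

Orientations are given as [roll, pitch, yaw] about the fixed x, y, z axes, in that order (R = Rz(yaw) Ry(pitch) Rx(roll)).
In Python, from plant import bot gives the robot as it stands.
- The arm moves only by the tool jog_arm, never from a script. Its argument "targets" is a list of rows, each an object with "xyz": the shift along the tool's x, y, z as a fraction of full scale, a list of three; "spin": the turn about the tool's z as a fraction of full scale. In form: [{"xyz": [x, y, z], "spin": spin}, ...]. A call has exactly 10 rows; each row shifts and turns the commanded pose from where the row before left it, along the tool's axes as they then stand; what a row does not reach is not made up. Full scale, the value 1, is 80 mm for a shift and 0.1 rad for a turn. A row lasts 1/8 s, in which the tool goes at most 62.5 mm and 10.7 degrees, less where a joint would pass 70% of its speed; a pose out of reach is approached as far as the arm can. A call with a number of a shift or a turn outside -1 to 1 is refused whole. A call with a gripper value outside its range is refused whole. "gripper" is the opening in per cent of the stroke, from 0 (shut) to 100 (fully open), set as the call begins (left out, the last holds). The fingers move at their own pace and stop on an object; the grip force is fixed at half the most. Time passes only in rows, so rows that do not move let the fingers close, or fill a call up. It gives the time, the measured TCP pose, the force, the opening and the grip force at its end, in the units of the state.
- bot.get_obs(): the state, without advancing time (a new reading comes with each control period).
- bot.capture(name): name is "side" or "top" or "wrist"; returns the picture (384x512x3 uint8, blue, green, red); there is no depth.
- bot.get_calibration(name): a dict with "vfov" (degrees; the focal length in pixels is half the picture's height over the tangent of half this angle, whatever the lens; pixels are square), "cx", "cy" (the principal point, pixels), "eye" and "rotation" of the camera in the world. Camera axes: x right, y down, z forward; pixel columns grow to the right and rows downward; lengths in mm; the calibration is good to about 2 mm. A picture is of the moment at which its call begins: read the wrist's pose just before it. get_calibration takes no time and is no camera call; for the wrist camera it gives the pose at the moment of the call.
- bot.close_job(): hands the job in; it is judged then, once.
The state is a dict: "time": time; "joint_positions": joint angles; "dq": joint speeds; "tau": joint torques, N m; "tool_pos": TCP position; "tcp_rot": TCP orientation; "contact_force": force on the tool from outside, world axes, zero at the start; "moment": the same for the moment, N m; "grip_width": finger opening in mm; "finger_force": force on a finger pad.
Only numpy, scipy, OpenCV 4.12 (cv2) and the standard library are available. Lean on these libraries where they do the work, as an engineer would, in place of code of your own. Each camera call takes 0.05 s, during which the arm holds its last target. There are 200 camera calls.

## Working session

There is one attempt and no reset: what is moved stays moved. The work goes in short steps, Python scripts to look and compute and a tool call to move; the robot and the scene stay as the last step left them, time stands still between calls to the robot, and variables do not carry over. Pictures are saved under pics/ and viewed, at most 14 in all, crops included, and the job is handed in when it is done.

Besides the shell and the picture viewer there is one more tool, called after "Emit:" as name(argument=value, ...) on one line, values as JSON. jog_arm: Moves the arm, as the interface text tells. Shift numbers are shares of 80 mm and turn numbers shares of 0.1 rad, none past 1 either way. Its arguments: {"type":"object","properties":{"targets":{"type":"array","items":{"type":"object","properties":{"xyz":{"type":"array","items":{"type":"number"}},"spin":{"type":"number"}}}},"gripper":{"type":"number"}},"required":["targets"]}

```bash
ls; mkdir -p pics
python3 - <<'E'
from plant import bot
import cv2,numpy as np
for n in("top","side"):
    im=bot.capture(n);cv2.imwrite(f"pics/{n}0.png",im)
    print(n,bot.get_calibration(n))
print(bot.get_obs())
E
```

```text
pics
top {'vfov': 45.312623864826676, 'cx': 251.43972156714096, 'cy': 186.51919236722208, 'eye': array([ 453.55233502,   14.49433467, 1291.86122648]), 'rotation': array([-3.04448385, -0.00515725, -1.57253376])}
side {'vfov': 56.23577875369575, 'cx': 257.96954355812534, 'cy': 188.69953072192573, 'eye': array([ -65.79497993, -606.02631725,  698.29315417]), 'rotation': array([-2.18117853,  0.0145471 , -0.79329341])}
{'time': 0.1, 'joint_positions': array([ 1.03900558e+00,  3.42643455e-01,  1.52488202e+00, -3.51262057e-05,
        1.27540669e+00, -1.46011766e-01]), 'dq': array([-0.00037544, -0.00348937, -0.00280166, -0.00174672,  0.00039533,
        0.00023825]), 'tau': array([ 1.93437561e-03, -4.32002592e+01, -2.44695514e+01,  7.19484617e-02,
        5.27603785e-02, -8.29389865e-05]), 'tool_pos': array([197.36393058, 486.11368892, 226.13321599]), 'tcp_rot': array([-3.14026250e+00, -1.61657315e-04,  2.75582381e+00]), 'contact_force': array([-0.68400734,  0.00487187,  0.24938735]), 'moment': array([-0.02928938,  0.01701465,  0.02221714]), 'finger_force': 0.0, 'grip_width': 91.78897128408225}
```

View pics/top0.png

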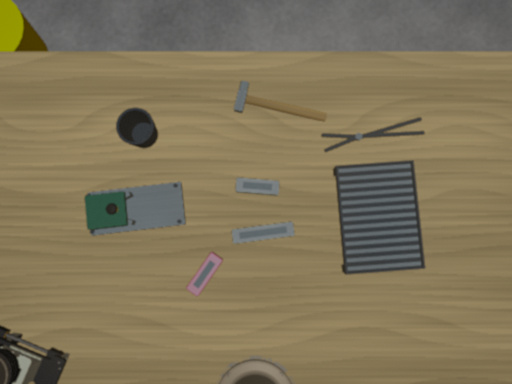

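View pics/side0.png

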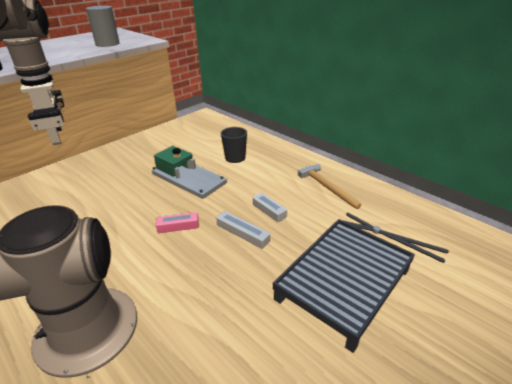

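The top view shows the long ingot at px (263,232), about 62 px ≈ 170 mm. The short ingot is at (258,186), about 43 px ≈ 120 mm. The pink one at (205,273) is the look-alike, and the mid ingot is absent. The stamp is at (135,208) with its head at the left, so its pocket +x points image-left (world +y). The stand is at (380,217).

```bash
cat > h.py <<'E'
from plant import bot
import cv2,numpy as np
from scipy.spatial.transform import Rotation as R
def ray(px,z,c):
    f=192/np.tan(np.radians(c["vfov"])/2)
    px=np.atleast_2d(px).astype(float)
    d=np.c_[(px-[c["cx"],c["cy"]])/f,np.ones(len(px))]@R.from_euler("xyz",c["rotation"]).as_matrix().T
    e=np.array(c["eye"]);return e+d*((z-e[2])/d[:,2])[:,None]
def rect(mask,z,c):
    "largest blob -> min-area rectangle on the plane z: centre, long, short, angle of long side"
    cs=cv2.findContours(mask.astype(np.uint8),cv2.RETR_EXTERNAL,cv2.CHAIN_APPROX_NONE)[0]
    k=max(cs,key=cv2.contourArea)[:,0]
    p=ray(k,z,c)[:,:2].astype(np.float32)
    (x,y),(w,h),_=r=cv2.minAreaRect(p)
    b=cv2.boxPoints(r);e=max([b[1]-b[0],b[2]-b[1]],key=np.linalg.norm)
    a=np.arctan2(e[1],e[0]); a=a if a>0 else a+np.pi
    return np.round([x,y,max(w,h),min(w,h),a],3)
def roi(m,x0,y0,x1,y1):
    o=np.zeros_like(m,np.uint8);o[y0:y1,x0:x1]=m[y0:y1,x0:x1];return o
E
python3 - <<'E'
from h import *
im=cv2.imread("pics/top0.png");c=bot.get_calibration("top")
hsv=cv2.cvtColor(im,cv2.COLOR_BGR2HSV);H,S,V=cv2.split(hsv)
grey=(S<75)&(V>40); gr=(H>60)&(H<90)&(S>100)&(V>40)&(V<150)
dark=(V<110)&(S<110)
L=lambda n,v:print(n,v)
L("long",rect(roi(grey,222,215,305,250),34,c))
L("short",rect(roi(grey,225,170,290,202),34,c))
L("plate",rect(roi(grey|gr,75,170,200,245),20,c))
L("head",rect(roi(gr,75,170,200,245),77,c))
L("stand",rect(roi(dark|grey,328,155,435,280),60,c))
pl=roi((V<45),98,196,124,222);L("plunger",rect(pl,103,c))
big=np.hstack([cv2.resize(im[165:255,220:310],None,fx=4,fy=4,interpolation=2),cv2.resize(im[165:255,80:190],None,fx=4,fy=4,interpolation=2)])
cv2.imwrite("pics/crop.png",big[:, :800])
E
```

```text
long [451.339 -22.416 172.553  43.07    1.702]
short [578.208  -7.619 122.522  43.58    1.486]
plate [518.103 331.015 271.525 123.389   1.687]
head [509.623 392.323  99.742  85.798   1.68 ]
stand [ 4.92944e+02 -3.30969e+02  2.92489e+02  2.22273e+02  7.10000e-02]
plunger [5.12782e+02 3.70713e+02 2.34590e+01 2.06120e+01 2.70000e-02]
```

View pics/crop.png

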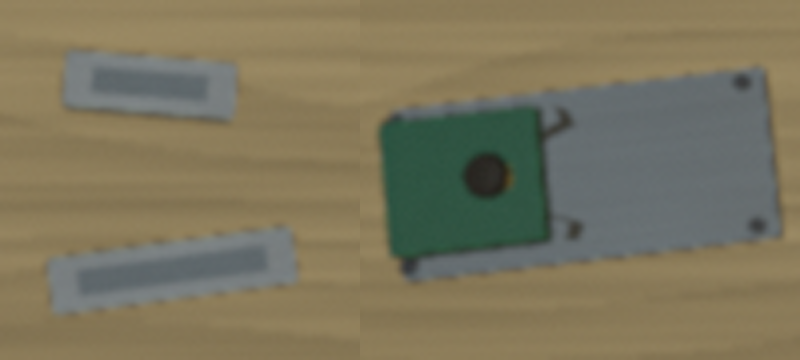

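The crop confirms both grey ingots (long at the bottom, short at the top) and the stamp with its pocket mouth facing right. I'll spin the tool to the stamp's axis and go over to look from close by.

Emit:
jog_arm(targets=[{"xyz": [0,0,0],"spin": 1},{"xyz": [0,0,0],"spin": 1},{"xyz": [0,0,0],"spin": 1},{"xyz": [0,0,0],"spin": 1},{"xyz": [0,0,0],"spin": 1},{"xyz": [0,0,0],"spin": 1},{"xyz": [0,0,0],"spin": 1},{"xyz": [0,0,0],"spin": 1},{"xyz": [0,0,0],"spin": 1},{"xyz": [0,0,0],"spin": 1}])

```text
time: 1.35
tool_pos: [197.4, 486.2, 226.3]
tcp_rot: [-3.141, 0.001, 1.752]
contact_force: [-0.1, -1.0, 0.1]
grip_width: 91.5
finger_force: 0.0
```

```bash
cat >> h.py <<'E'
def go(x,y,z=None,yaw=None):
    "shift to a target, in tool-axis shares of full scale (after any spin), plus spin shares"
    o=bot.get_obs();p=o["tool_pos"];t=o["tcp_rot"][2]
    w=t if yaw is None else yaw
    d=np.array([x,y,p[2] if z is None else z])-p
    v=np.array([d[0]*np.cos(w)+d[1]*np.sin(w),d[0]*np.sin(w)-d[1]*np.cos(w),-d[2]])/80
    print("xyz",np.round(v,3),"spin",round((t-w)/.1,2),"at",np.round(p,1),round(t,3))
E
python3 - <<'E'
from h import *
print(bot.get_obs()["tcp_rot"]); go(515,260,250,1.686)
print(bot.get_calibration("wrist"))
E
```

```text
[-3.14097901e+00  7.40912729e-04  1.75249769e+00]
xyz [-3.265  3.619 -0.296] spin 0.66 at [197.4 486.2 226.3] 1.752
{'vfov': 63.22101467705648, 'cx': 252.84050536668863, 'cy': 189.39726346143289, 'eye': array([183.62895147, 554.02734002, 384.32850197]), 'rotation': array([2.87958156e+00, 6.65499441e-04, 1.80684822e-01])}
```

Emit:
jog_arm(targets=[{"xyz": [0,0,-0.3],"spin": 0.66},{"xyz": [-0.35,0.4,0],"spin": 0},{"xyz": [-0.35,0.4,0],"spin": 0},{"xyz": [-0.35,0.4,0],"spin": 0},{"xyz": [-0.35,0.4,0],"spin": 0},{"xyz": [-0.35,0.4,0],"spin": 0},{"xyz": [-0.35,0.4,0],"spin": 0},{"xyz": [-0.35,0.4,0],"spin": 0},{"xyz": [-0.35,0.4,0],"spin": 0},{"xyz": [-0.45,0.42,0],"spin": 0}])

```text
time: 2.6
tool_pos: [516.7, 262.0, 250.3]
tcp_rot: [-3.141, -0.0, 1.69]
contact_force: [-0.1, 0.2, 1.0]
grip_width: 91.7
finger_force: 0.0
```

Run:
```python
from h import *
print(bot.get_obs()["tool_pos"],bot.get_obs()["tcp_rot"]);c=bot.get_calibration("wrist")
im=bot.capture("wrist");cv2.imwrite("pics/w1.png",im);np.save("w1.npy",c,allow_pickle=True)
```

```text
[516.73844045 261.95176557 250.26369629] [-3.14076357e+00 -1.41167708e-04  1.69044358e+00]
```

View pics/w1.png

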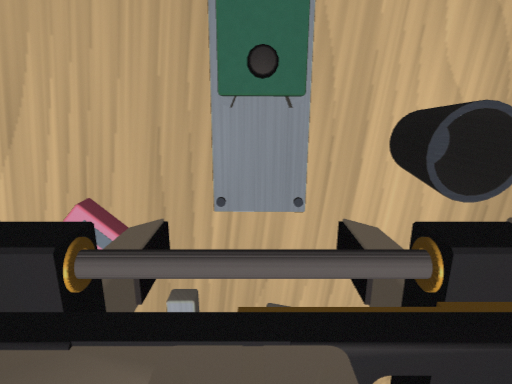

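The wrist view shows the plate front edge at row 212 (columns 214–305), the head front at row 96, and the plunger at (263,61). I'll fit these now.

Run:
```python
from h import *
c=np.load("w1.npy",allow_pickle=True).item();im=cv2.imread("pics/w1.png")
H,S,V=cv2.split(cv2.cvtColor(im,cv2.COLOR_BGR2HSV))
m=roi((S<75)&(V>60),190,105,330,218)
k=max(cv2.findContours(m,cv2.RETR_EXTERNAL,cv2.CHAIN_APPROX_NONE)[0],key=cv2.contourArea)[:,0]
p=k[(k[:,1]>115)&(k[:,1]<190)];l=p[p[:,0]<258];r=p[p[:,0]>258]
def line(q,z):
    v=cv2.fitLine(ray(q,z,c)[:,:2].astype(np.float32),cv2.DIST_HUBER,0,.01,.01).ravel();return v
for q in(l,r):
    vx,vy,x,y=line(q,20);print("edge ang",np.arctan2(vy,vx)%np.pi,"x at y=270,340",[round(float(x+(Y-y)*vx/vy),1) for Y in(270,340)])
f=k[(k[:,1]>200)&(abs(k[:,0]-260)<30)];vx,vy,x,y=line(f,20);print("front ang",np.arctan2(vy,vx),"pt",x,y)
d=roi(V<60,240,35,290,85);q=max(cv2.findContours(d,cv2.RETR_EXTERNAL,cv2.CHAIN_APPROX_NONE)[0],key=cv2.contourArea)
(cx,cy),rad=cv2.minEnclosingCircle(q);print("plunger",cx,cy,rad,ray([cx,cy],103,c),ray([[cx-rad,cy],[cx+rad,cy]],103,c)[:,0])
g=roi((H>60)&(H<90)&(S>90),200,5,320,110)
k=max(cv2.findContours(g,cv2.RETR_EXTERNAL,cv2.CHAIN_APPROX_NONE)[0],key=cv2.contourArea)[:,0]
for nm,q in(("hl",k[(k[:,1]>15)&(k[:,1]<85)&(k[:,0]<230)]),("hr",k[(k[:,1]>15)&(k[:,1]<85)&(k[:,0]>290)]),("hf",k[(k[:,1]>90)&(abs(k[:,0]-262)<35)])):
    v=line(q,77);print(nm,v,np.arctan2(v[1],v[0])%np.pi)
```

```text
edge ang 1.6871531 x at y=270,340 [462.9, 454.7]
edge ang 1.6823311 x at y=270,340 [582.3, 574.5]
front ang 0.11896027 pt 544.6509 200.66437
plunger 262.1311340332031 60.95082092285156 17.08868980407715 [[510.70301538 370.72616588 103.        ]] [495.21546604 526.18914303]
hl [ 1.12871476e-01 -9.93609607e-01  4.65674408e+02  3.83808716e+02] 1.6839089
hr [ 1.0997662e-01 -9.9393415e-01  5.5279272e+02  3.8896652e+02] 1.680996
hf [9.9510986e-01 9.8774098e-02 5.1102930e+02 3.4223740e+02] 0.09893542
```

Run:
```python
from h import *
go(452.6,-32.3,80,1.702)
```

```text
xyz [-3.48  -1.322  2.123] spin -0.15 at [521.  257.6 249.8] 1.687
```

Emit:
jog_arm(targets=[{"xyz": [0,0,0],"spin": -0.15},{"xyz": [-0.435,-0.165,0.265],"spin": 0},{"xyz": [-0.435,-0.165,0.265],"spin": 0},{"xyz": [-0.435,-0.165,0.265],"spin": 0},{"xyz": [-0.435,-0.165,0.265],"spin": 0},{"xyz": [-0.435,-0.165,0.265],"spin": 0},{"xyz": [-0.435,-0.165,0.265],"spin": 0},{"xyz": [-0.435,-0.165,0.265],"spin": 0},{"xyz": [-0.435,-0.165,0.265],"spin": 0},{"xyz": [0,0,0],"spin": 0}])

```text
time: 3.9
tool_pos: [446.7, -27.7, 80.0]
tcp_rot: [-3.138, -0.001, 1.703]
contact_force: [-0.6, -0.5, 0.8]
grip_width: 91.5
finger_force: 0.0
```

Run:
```python
from h import *
c=bot.get_calibration("wrist");bot.capture("wrist")
c=bot.get_calibration("wrist");im=bot.capture("wrist");cv2.imwrite("pics/w2.png",im)
go(452.6,-32.3,5,1.702);print(c["eye"],c["rotation"])
```

```text
xyz [-0.078  0.043  0.954] spin 0.03 at [448.4 -26.5  81.4] 1.705
[437.43664152  41.12850867 238.97250424] [2.88126945e+00 1.39760010e-03 1.31984380e-01]
```

View pics/w2.png

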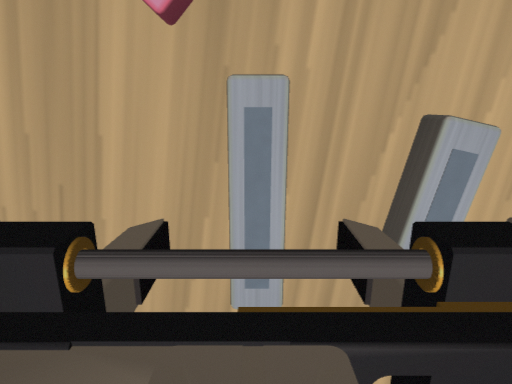

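The long ingot sits between the open fingers (columns 229–288, far end at row 75), 3 mm off centre. Descending to grip.

Emit:
jog_arm(targets=[{"xyz": [-0.08,0.043,0],"spin": 0},{"xyz": [0,0,0.25],"spin": 0},{"xyz": [0,0,0.25],"spin": 0},{"xyz": [0,0,0.25],"spin": 0},{"xyz": [0,0,0.12],"spin": 0},{"xyz": [0,0,0.07],"spin": 0},{"xyz": [0,0,0],"spin": 0},{"xyz": [0,0,0],"spin": 0},{"xyz": [0,0,0],"spin": 0},{"xyz": [0,0,0],"spin": 0}])

```text
time: 5.25
tool_pos: [453.0, -33.3, 6.2]
tcp_rot: [3.141, 0.0, 1.705]
contact_force: [0.6, -0.3, -0.6]
grip_width: 91.7
finger_force: 0.0
```

Emit:
jog_arm(targets=[{"xyz": [0,0,0],"spin": 0},{"xyz": [0,0,0],"spin": 0},{"xyz": [0,0,0],"spin": 0},{"xyz": [0,0,0],"spin": 0},{"xyz": [0,0,0],"spin": 0},{"xyz": [0,0,0],"spin": 0},{"xyz": [0,0,0],"spin": 0},{"xyz": [0,0,0],"spin": 0},{"xyz": [0,0,0],"spin": 0},{"xyz": [0,0,0],"spin": 0}], gripper=30)

```text
time: 6.5
tool_pos: [452.4, -33.2, 5.9]
tcp_rot: [-3.141, -0.0, 1.705]
contact_force: [-2.5, -0.7, 2.5]
grip_width: 39.9
finger_force: 30.0
```

Emit:
jog_arm(targets=[{"xyz": [0,0,-0.25],"spin": 0},{"xyz": [0,0,-0.3],"spin": 0},{"xyz": [0,0,-0.3],"spin": 0},{"xyz": [0,0,0],"spin": 0.21},{"xyz": [0.28,0.16,0],"spin": 0},{"xyz": [0.35,0.2,0],"spin": 0},{"xyz": [0.35,0.2,0],"spin": 0},{"xyz": [0.35,0.2,0],"spin": 0},{"xyz": [0.3,0.2,0],"spin": 0},{"xyz": [0,0,0],"spin": 0}])

```text
time: 7.75
tool_pos: [514.4, 106.5, 72.2]
tcp_rot: [-3.14, -0.0, 1.685]
contact_force: [0.2, -0.3, -5.1]
grip_width: 39.7
finger_force: 30.0
```

Run:
```python
from h import *
bot.capture("wrist");go(530,203.1,45,1.684)
```

```text
xyz [1.188 0.341 0.34 ] spin 0.01 at [513.6 105.6  72.2] 1.685
```

Emit:
jog_arm(targets=[{"xyz": [0.24,0.07,0],"spin": 0},{"xyz": [0.24,0.07,0],"spin": 0},{"xyz": [0.24,0.07,0],"spin": 0},{"xyz": [0.24,0.07,0],"spin": 0},{"xyz": [0.23,0.06,0],"spin": 0},{"xyz": [0,0,0.17],"spin": 0},{"xyz": [0,0,0.17],"spin": 0},{"xyz": [0,0,0],"spin": 0},{"xyz": [0,0,0],"spin": 0},{"xyz": [0,0,0],"spin": 0}])

```text
time: 9.05
tool_pos: [531.1, 202.4, 47.2]
tcp_rot: [3.141, -0.0, 1.683]
contact_force: [0.2, 0.2, -4.7]
grip_width: 39.9
finger_force: 30.0
```

Run:
```python
from h import *
c=bot.get_calibration("wrist");im=bot.capture("wrist");cv2.imwrite("pics/w3.png",im)
go(530,203.1,26.5,1.684);np.save("w3.npy",c,allow_pickle=True)
```

```text
xyz [ 0.009 -0.012  0.259] spin -0.01 at [531.  202.5  47.2] 1.683
```

View pics/w3.png

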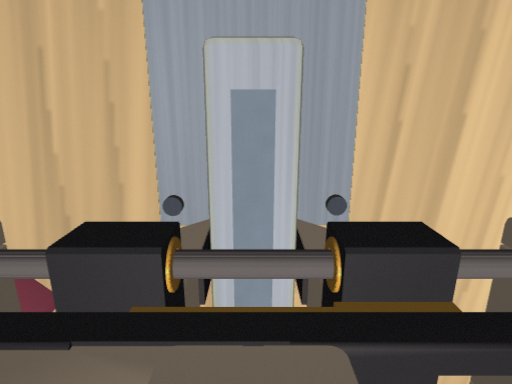

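The ingot (columns 205–302) sits over the plate (columns 151–358 at row 100), nearly centred. Checking the offset numerically while lowering.

Run:
```python
from h import *
c=np.load("w3.npy",allow_pickle=True).item();im=cv2.imread("pics/w3.png")
hsv=cv2.cvtColor(im,cv2.COLOR_BGR2HSV);S=hsv[...,1].astype(float);V=cv2.GaussianBlur(hsv[...,2],(5,5),0).astype(float)
S=cv2.GaussianBlur(S,(5,5),0)
gS=cv2.Sobel(S,cv2.CV_64F,1,0);gV=cv2.Sobel(V,cv2.CV_64F,1,0)
u=np.array([-.113,.9936]);n=np.array([.9936,.113]);o=np.array([515.9,327.3])
def edge(g,x0,x1,sgn,z):
    pts=[(x0+np.argmax(sgn*g[y,x0:x1]),y) for y in range(70,180,4)]
    p=ray(pts,z,c)[:,:2];v=cv2.fitLine(p.astype(np.float32),cv2.DIST_HUBER,0,.01,.01).ravel()
    a=np.arctan2(v[1],v[0])%np.pi;q=v[2:]-o;return np.dot(q,n),a
for nm,a in dict(pl=(gS,135,180,-1,20),pr=(gS,335,380,1,20),il=(gV,195,220,1,75.5),ir=(gV,290,312,-1,75.5)).items(): print(nm,edge(*a))
```

```text
pl (np.float64(-59.10662577880858), np.float32(1.6858574))
pr (np.float64(59.79825216308597), np.float32(1.6835972))
il (np.float64(-19.04903299316404), np.float32(1.6837345))
ir (np.float64(18.219889943847676), np.float32(1.6802362))
```

Emit:
jog_arm(targets=[{"xyz": [0,0,0.1],"spin": 0},{"xyz": [0,0,0.08],"spin": 0},{"xyz": [0,0,0.05],"spin": 0},{"xyz": [0,0,0.015],"spin": 0},{"xyz": [0,0,0],"spin": 0},{"xyz": [0,0,0],"spin": 0},{"xyz": [0,0,0],"spin": 0},{"xyz": [0,0,0],"spin": 0},{"xyz": [0,0,0],"spin": 0},{"xyz": [0,0,0],"spin": 0}])

```text
time: 10.35
tool_pos: [530.7, 202.6, 27.2]
tcp_rot: [3.142, -0.0, 1.684]
contact_force: [-0.3, 0.4, -4.8]
grip_width: 40.0
finger_force: 30.0
```

Emit:
jog_arm(targets=[{"xyz": [0.1,0,0],"spin": 0},{"xyz": [0.1,0,0],"spin": 0},{"xyz": [0.1,0,0],"spin": 0},{"xyz": [0.1,0,0],"spin": 0},{"xyz": [0.08,0,0],"spin": 0},{"xyz": [0.08,0,0],"spin": 0},{"xyz": [0.08,0,0],"spin": 0},{"xyz": [0.08,0,0],"spin": 0},{"xyz": [0,0,0],"spin": 0},{"xyz": [0,0,0],"spin": 0}])

```text
time: 11.6
tool_pos: [524.2, 259.8, 27.1]
tcp_rot: [-3.142, 0.0, 1.684]
contact_force: [-0.2, -0.3, -5.2]
grip_width: 40.0
finger_force: 30.0
```

Emit:
jog_arm(targets=[{"xyz": [0.08,0,0],"spin": 0},{"xyz": [0.08,0,0],"spin": 0},{"xyz": [0.08,0,0],"spin": 0},{"xyz": [0.05,0,0],"spin": 0},{"xyz": [0.03,0,0],"spin": 0},{"xyz": [0.02,0,0],"spin": 0},{"xyz": [0,0,0],"spin": 0},{"xyz": [0,0,0],"spin": 0},{"xyz": [0,0,0],"spin": 0},{"xyz": [0,0,0],"spin": 0}])

```text
time: 12.85
tool_pos: [521.1, 286.9, 27.2]
tcp_rot: [3.142, -0.0, 1.684]
contact_force: [-0.0, 0.0, -5.8]
grip_width: 39.8
finger_force: 30.0
```

Expecting contact in about 5 mm; 1 mm steps now.

Emit:
jog_arm(targets=[{"xyz": [0.0125,0,0],"spin": 0},{"xyz": [0.0125,0,0],"spin": 0},{"xyz": [0.0125,0,0],"spin": 0},{"xyz": [0.0125,0,0],"spin": 0},{"xyz": [0.0125,0,0],"spin": 0},{"xyz": [0,0,0],"spin": 0},{"xyz": [0,0,0],"spin": 0},{"xyz": [0,0,0],"spin": 0},{"xyz": [0,0,0],"spin": 0},{"xyz": [0,0,0],"spin": 0}])

```text
time: 14.1
tool_pos: [520.6, 291.7, 27.1]
tcp_rot: [3.142, 0.0, 1.684]
contact_force: [0.4, -3.0, -4.2]
grip_width: 39.9
finger_force: 30.0
```

Emit:
jog_arm(targets=[{"xyz": [0.0125,0,0],"spin": 0},{"xyz": [0.0125,0,0],"spin": 0},{"xyz": [0,0,0],"spin": 0},{"xyz": [0,0,0],"spin": 0},{"xyz": [0,0,0],"spin": 0},{"xyz": [0,0,0],"spin": 0},{"xyz": [0,0,0],"spin": 0},{"xyz": [0,0,0],"spin": 0},{"xyz": [0,0,0],"spin": 0},{"xyz": [0,0,0],"spin": 0}])

```text
time: 15.35
tool_pos: [520.6, 291.8, 27.2]
tcp_rot: [-3.141, 0.003, 1.684]
contact_force: [0.8, -12.2, -2.4]
grip_width: 39.8
finger_force: 30.0
```

It is home, at 12 N against the back. Lower onto the plate, release, and rise.

Emit:
jog_arm(targets=[{"xyz": [0,0,0.012],"spin": 0},{"xyz": [0,0,0],"spin": 0},{"xyz": [0,0,0],"spin": 0},{"xyz": [0,0,0],"spin": 0},{"xyz": [0,0,0],"spin": 0},{"xyz": [0,0,0],"spin": 0},{"xyz": [0,0,0],"spin": 0},{"xyz": [0,0,0],"spin": 0},{"xyz": [0,0,0],"spin": 0},{"xyz": [0,0,0],"spin": 0}], gripper=70)

```text
time: 16.6
tool_pos: [520.3, 293.9, 26.1]
tcp_rot: [-3.142, -0.0, 1.684]
contact_force: [0.1, -0.1, -0.7]
grip_width: 64.3
finger_force: 0.0
```

Emit:
jog_arm(targets=[{"xyz": [0,0,-0.2],"spin": 0},{"xyz": [0,0,-0.3],"spin": 0},{"xyz": [0,0,-0.3],"spin": 0},{"xyz": [0,0,-0.3],"spin": 0},{"xyz": [0,0,-0.2],"spin": 0},{"xyz": [0,0,0],"spin": 0},{"xyz": [0,0,0],"spin": 0},{"xyz": [0,0,0],"spin": 0},{"xyz": [0,0,0],"spin": 0},{"xyz": [0,0,0],"spin": 0}], gripper=70)

```text
time: 17.85
tool_pos: [520.2, 293.8, 129.8]
tcp_rot: [-3.141, 0.0, 1.684]
contact_force: [0.2, 0.1, -0.5]
grip_width: 64.1
finger_force: 0.0
```

Run:
```python
from h import *
go(511,370.7,120,1.684)
c=bot.get_calibration("wrist");im=bot.capture("wrist");cv2.imwrite("pics/w4.png",im)
H,S,V=cv2.split(cv2.cvtColor(im,cv2.COLOR_BGR2HSV))
cs=[k for k in cv2.findContours(roi(V<60,180,20,330,200),cv2.RETR_EXTERNAL,cv2.CHAIN_APPROX_NONE)[0] if cv2.contourArea(k)>300]
for k in cs:
    (x,y),r=cv2.minEnclosingCircle(k);print(x,y,r,ray([x,y],103,c))
```

```text
xyz [ 0.968 -0.006  0.122] spin -0.0 at [520.2 293.8 129.8] 1.684
254.76162719726562 88.73255920410156 26.74350357055664 [[511.06036482 371.6704777  103.        ]]
```

View pics/w4.png

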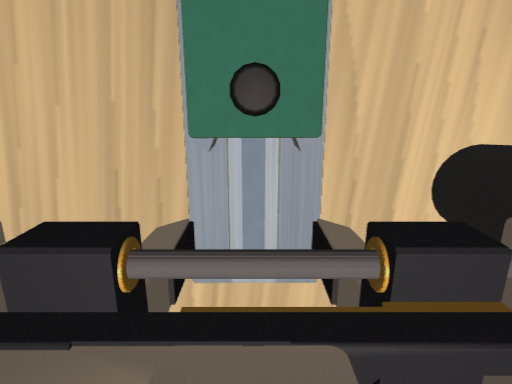

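The ingot is straight in the pocket (columns 229–278) and the plunger is at (255,89) → (511,371). Closing the fingers and going over it.

Emit:
jog_arm(targets=[{"xyz": [0.2,0,0],"spin": 0},{"xyz": [0.2,0,0],"spin": 0},{"xyz": [0.2,0,0],"spin": 0},{"xyz": [0.2,0,0],"spin": 0},{"xyz": [0.17,0,0],"spin": 0},{"xyz": [0,0,0],"spin": 0},{"xyz": [0,0,0],"spin": 0},{"xyz": [0,0,0],"spin": 0},{"xyz": [0,0,0],"spin": 0},{"xyz": [0,0,0],"spin": 0}], gripper=0)

```text
time: 19.15
tool_pos: [511.7, 370.7, 130.3]
tcp_rot: [3.141, -0.0, 1.683]
contact_force: [0.1, 0.2, 0.0]
grip_width: 0.1
finger_force: 0.0
```

Emit:
jog_arm(targets=[{"xyz": [0,0,0.15],"spin": 0},{"xyz": [0,0,0.1],"spin": 0},{"xyz": [0,0,0.06],"spin": 0},{"xyz": [0,0,0.04],"spin": 0},{"xyz": [0,0,0.03],"spin": 0},{"xyz": [0,0,0.03],"spin": 0},{"xyz": [0,0,0.03],"spin": 0},{"xyz": [0,0,0.02],"spin": 0},{"xyz": [0,0,0],"spin": 0},{"xyz": [0,0,0],"spin": 0}])

```text
time: 20.4
tool_pos: [511.5, 370.9, 93.9]
tcp_rot: [3.142, -0.0, 1.684]
contact_force: [-3.1, -2.2, 5.6]
grip_width: 0.6
finger_force: 3.0
```

Emit:
jog_arm(targets=[{"xyz": [0,0,0.015],"spin": 0},{"xyz": [0,0,0.015],"spin": 0},{"xyz": [0,0,0.015],"spin": 0},{"xyz": [0,0,0],"spin": 0},{"xyz": [0,0,0],"spin": 0},{"xyz": [0,0,0],"spin": 0},{"xyz": [0,0,0],"spin": 0},{"xyz": [0,0,0],"spin": 0},{"xyz": [0,0,0],"spin": 0},{"xyz": [0,0,0],"spin": 0}])

```text
time: 21.65
tool_pos: [511.5, 371.0, 91.2]
tcp_rot: [3.141, -0.0, 1.684]
contact_force: [-5.2, -3.3, 11.3]
grip_width: 0.4
finger_force: 5.7
```

Emit:
jog_arm(targets=[{"xyz": [0,0,0.012],"spin": 0},{"xyz": [0,0,0],"spin": 0},{"xyz": [0,0,0],"spin": 0},{"xyz": [0,0,0],"spin": 0},{"xyz": [0,0,0],"spin": 0},{"xyz": [0,0,0],"spin": 0},{"xyz": [0,0,0],"spin": 0},{"xyz": [0,0,0],"spin": 0},{"xyz": [0,0,0],"spin": 0},{"xyz": [0,0,0],"spin": 0}])

```text
time: 22.9
tool_pos: [511.5, 371.0, 91.1]
tcp_rot: [3.14, -0.0, 1.684]
contact_force: [-6.9, -4.7, 16.0]
grip_width: 0.3
finger_force: 8.3
```

On the stop: the position holds while the force rises. Now rise, go back over the ingot and regrip.

Emit:
jog_arm(targets=[{"xyz": [0,0,-0.15],"spin": 0},{"xyz": [0,0,-0.2],"spin": 0},{"xyz": [0,0,-0.15],"spin": 0},{"xyz": [-0.2,0,0],"spin": 0},{"xyz": [-0.2,0,0],"spin": 0},{"xyz": [-0.2,0,0],"spin": 0},{"xyz": [-0.2,0,0],"spin": 0},{"xyz": [-0.2,0,0],"spin": 0},{"xyz": [0,0,0],"spin": 0},{"xyz": [0,0,0],"spin": 0}])

```text
time: 24.15
tool_pos: [520.7, 291.7, 128.9]
tcp_rot: [3.141, -0.0, 1.684]
contact_force: [0.3, 1.1, 0.1]
grip_width: 0.5
finger_force: 0.0
```

Emit:
jog_arm(targets=[{"xyz": [0,0,0],"spin": 0},{"xyz": [0,0,0],"spin": 0},{"xyz": [0,0,0],"spin": 0},{"xyz": [0,0,0],"spin": 0},{"xyz": [0,0,0],"spin": 0},{"xyz": [0,0,0],"spin": 0},{"xyz": [0,0,0],"spin": 0},{"xyz": [0,0,0],"spin": 0},{"xyz": [0,0,0],"spin": 0},{"xyz": [0,0,0],"spin": 0}], gripper=75)

```text
time: 25.4
tool_pos: [520.6, 291.5, 128.8]
tcp_rot: [3.141, -0.0, 1.684]
contact_force: [-0.4, 0.3, 1.0]
grip_width: 68.8
finger_force: 0.0
```

Run:
```python
from h import *
go(520.5,292,26.3,1.684)
```

```text
xyz [ 0.006 -0.     1.282] spin -0.0 at [520.6 291.5 128.8] 1.684
```

Emit:
jog_arm(targets=[{"xyz": [0,0,0.3],"spin": 0},{"xyz": [0,0,0.3],"spin": 0},{"xyz": [0,0,0.3],"spin": 0},{"xyz": [0,0,0.2],"spin": 0},{"xyz": [0,0,0.1],"spin": 0},{"xyz": [0,0,0.075],"spin": 0},{"xyz": [0,0,0],"spin": 0},{"xyz": [0,0,0],"spin": 0},{"xyz": [0,0,0],"spin": 0},{"xyz": [0,0,0],"spin": 0}])

```text
time: 26.65
tool_pos: [520.7, 291.5, 27.1]
tcp_rot: [3.141, -0.0, 1.684]
contact_force: [0.5, -0.3, 0.1]
grip_width: 68.8
finger_force: 0.0
```

Emit:
jog_arm(targets=[{"xyz": [0,0,0],"spin": 0},{"xyz": [0,0,0],"spin": 0},{"xyz": [0,0,0],"spin": 0},{"xyz": [0,0,0],"spin": 0},{"xyz": [0,0,0],"spin": 0},{"xyz": [0,0,0],"spin": 0},{"xyz": [0,0,0],"spin": 0},{"xyz": [0,0,0],"spin": 0},{"xyz": [0,0,-0.01],"spin": 0},{"xyz": [0,0,0],"spin": 0}], gripper=30)

```text
time: 27.9
tool_pos: [520.0, 291.3, 27.0]
tcp_rot: [-3.14, 0.0, 1.684]
contact_force: [0.5, 0.8, -4.8]
grip_width: 39.5
finger_force: 30.0
```

Emit:
jog_arm(targets=[{"xyz": [-0.1,0,0],"spin": 0},{"xyz": [-0.15,0,0],"spin": 0},{"xyz": [-0.15,0,0],"spin": 0},{"xyz": [-0.15,0,0],"spin": 0},{"xyz": [-0.2,0,0],"spin": 0},{"xyz": [-0.2,0,0],"spin": 0},{"xyz": [-0.2,0,0],"spin": 0},{"xyz": [-0.1,0,-0.2],"spin": 0},{"xyz": [0,0,-0.4],"spin": 0},{"xyz": [0,0,-0.4],"spin": 0}])

```text
time: 29.15
tool_pos: [532.1, 191.9, 109.5]
tcp_rot: [3.141, -0.0, 1.684]
contact_force: [0.2, -1.5, -4.6]
grip_width: 39.9
finger_force: 30.0
```

Run:
```python
from h import *
o=bot.get_obs();bot.capture("wrist");im=bot.capture("top");cv2.imwrite("pics/t2.png",im);c=bot.get_calibration("top")
print(bot.get_obs()["tool_pos"],o["contact_force"],o["grip_width"])
H,S,V=cv2.split(cv2.cvtColor(im,cv2.COLOR_BGR2HSV))
print("short",rect(roi((S<75)&(V>40),225,170,290,202),34,c))
m=roi((S<75)&(V>40)&(V<200),328,155,435,280)
for z in(50,60):print("stand",rect(roi((((V<110)&(S<110))|(S<75)),328,155,435,280),z,c))
go(430,-330,120,1.642)
```

```text
[534.51987618 192.66521662 112.22430512] [ 0.22750258 -1.4890496  -4.61375863] 39.94820730159356
short [578.119  -7.707 122.675  43.72    1.489]
stand [ 4.93223e+02 -3.34402e+02  2.94987e+02  2.22883e+02  7.30000e-02]
stand [ 4.92904e+02 -3.31592e+02  2.92612e+02  2.21088e+02  7.30000e-02]
xyz [-6.424 -1.768 -0.097] spin 0.42 at [534.5 192.7 112.2] 1.684
```

View pics/t2.png

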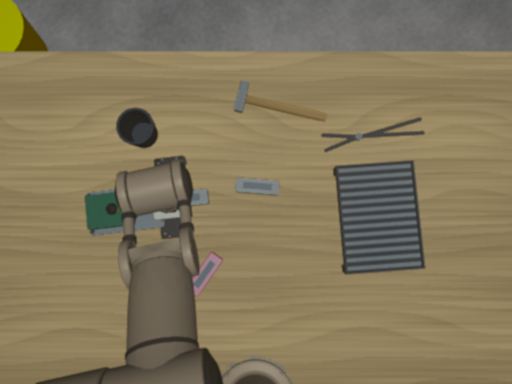

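The top view shows the long ingot held clear of the stamp at about (190,198), the short ingot unmoved at (258,186), and the stand's right rim from (413,161) to (424,267). Its centre is ≈ (493,-335). Carrying the long ingot to the near half of the stand.

Emit:
jog_arm(targets=[{"xyz": [0,0,0],"spin": 0.42},{"xyz": [-0.3,-0.08,0],"spin": 0},{"xyz": [-0.5,-0.13,0],"spin": 0},{"xyz": [-0.5,-0.13,0],"spin": 0},{"xyz": [-0.5,-0.13,0],"spin": 0},{"xyz": [-0.5,-0.13,0],"spin": 0},{"xyz": [-0.5,-0.13,0],"spin": 0},{"xyz": [-0.5,-0.13,0],"spin": 0},{"xyz": [-0.5,-0.13,0],"spin": 0},{"xyz": [-0.5,-0.13,0],"spin": 0}])

```text
time: 30.5
tool_pos: [466.2, -158.4, 107.0]
tcp_rot: [-3.141, -0.0, 1.642]
contact_force: [0.5, -0.7, -5.2]
grip_width: 40.0
finger_force: 30.0
```

Emit:
jog_arm(targets=[{"xyz": [-0.5,-0.13,0],"spin": 0},{"xyz": [-0.5,-0.13,0],"spin": 0},{"xyz": [-0.5,-0.13,0],"spin": 0},{"xyz": [-0.4,-0.13,0],"spin": 0},{"xyz": [-0.3,-0.1,0],"spin": 0},{"xyz": [-0.18,-0.06,0],"spin": 0},{"xyz": [0,0,0],"spin": 0},{"xyz": [0,0,0],"spin": 0},{"xyz": [0,0,0],"spin": 0},{"xyz": [0,0,0],"spin": 0}])

```text
time: 31.75
tool_pos: [426.5, -350.5, 107.7]
tcp_rot: [3.141, -0.0, 1.643]
contact_force: [0.1, -0.1, -5.4]
grip_width: 40.4
finger_force: 30.0
```

Run:
```python
from h import *
go(429,-350.7,57.5,1.642)
im=bot.capture("wrist");cv2.imwrite("pics/w5.png",im)
```

```text
xyz [-0.005  0.032  0.627] spin 0.01 at [ 426.5 -350.5  107.7] 1.643
```

View pics/w5.png

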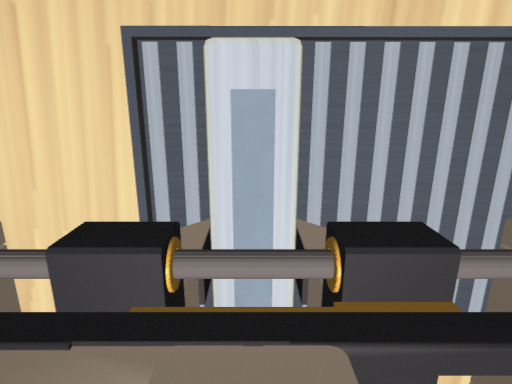

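The ingot (columns 205–302) is well inside the left rim (column ~140). Checking the far rim (row ~38) numerically.

Run:
```python
from h import *
print(ray([[250,38],[137,38],[150,200]],60,bot.get_calibration("wrist")),ray([[253,40]],134.6,bot.get_calibration("wrist")))
```

```text
[[ 415.56612548 -242.54841157   60.        ]
 [ 347.46114449 -247.37607773   60.        ]
 [ 353.84017208 -349.430625     60.        ]] [[ 418.40394379 -257.48131159  134.6       ]]
```

Emit:
jog_arm(targets=[{"xyz": [0,0.03,0.15],"spin": 0},{"xyz": [0,0,0.2],"spin": 0},{"xyz": [0,0,0.15],"spin": 0},{"xyz": [0,0,0.08],"spin": 0},{"xyz": [0,0,0.03],"spin": 0},{"xyz": [0,0,0.02],"spin": 0},{"xyz": [0,0,0],"spin": 0},{"xyz": [0,0,0],"spin": 0},{"xyz": [0,0,0],"spin": 0},{"xyz": [0,0,0],"spin": 0}])

```text
time: 33.05
tool_pos: [428.6, -351.0, 57.3]
tcp_rot: [3.141, 0.0, 1.642]
contact_force: [0.9, -0.7, -4.6]
grip_width: 39.6
finger_force: 30.0
```

Emit:
jog_arm(targets=[{"xyz": [0,0,0.01],"spin": 0},{"xyz": [0,0,0],"spin": 0},{"xyz": [0,0,0],"spin": 0},{"xyz": [0,0,0],"spin": 0},{"xyz": [0,0,0],"spin": 0},{"xyz": [0,0,0],"spin": 0},{"xyz": [0,0,0],"spin": 0},{"xyz": [0,0,0],"spin": 0},{"xyz": [0,0,0],"spin": 0},{"xyz": [0,0,0],"spin": 0}], gripper=70)

```text
time: 34.3
tool_pos: [428.5, -351.0, 56.4]
tcp_rot: [3.142, -0.0, 1.642]
contact_force: [0.3, 0.2, 0.4]
grip_width: 64.5
finger_force: 0.0
```

Emit:
jog_arm(targets=[{"xyz": [0,0,-0.2],"spin": 0},{"xyz": [0,0,-0.4],"spin": 0},{"xyz": [0,0,-0.3],"spin": 0},{"xyz": [0,0,0],"spin": 0},{"xyz": [0,0,0],"spin": 0},{"xyz": [0,0,0],"spin": 0},{"xyz": [0,0,0],"spin": 0},{"xyz": [0,0,0],"spin": 0},{"xyz": [0,0,0],"spin": 0},{"xyz": [0,0,0],"spin": 0}], gripper=100)

```text
time: 35.55
tool_pos: [428.5, -351.0, 128.3]
tcp_rot: [-3.142, -0.0, 1.642]
contact_force: [0.7, 0.6, 0.5]
grip_width: 91.8
finger_force: 0.0
```

Run:
```python
from h import *
im=bot.capture("top");cv2.imwrite("pics/t3.png",im);c=bot.get_calibration("top")
H,S,V=cv2.split(cv2.cvtColor(im,cv2.COLOR_BGR2HSV))
x,y,l,w,a=s=rect(roi((S<75)&(V>40),225,170,300,202),34,c);print("short",s)
g=np.array([x,y])-18*np.array([np.cos(a),np.sin(a)]);print(g);go(*g,130,a)
```

```text
short [578.199  -7.725 122.734  43.58    1.486]
[576.67449462 -25.66032501]
xyz [ 4.209  1.501 -0.021] spin 1.56 at [ 428.5 -351.   128.3] 1.642
```

Going to the short ingot.

Emit:
jog_arm(targets=[{"xyz": [0,0,0],"spin": 0.78},{"xyz": [0,0,0],"spin": 0.78},{"xyz": [0.5,0.18,0],"spin": 0},{"xyz": [0.6,0.22,0],"spin": 0},{"xyz": [0.6,0.22,0],"spin": 0},{"xyz": [0.6,0.22,0],"spin": 0},{"xyz": [0.6,0.22,0],"spin": 0},{"xyz": [0.6,0.22,0.15],"spin": 0},{"xyz": [0.5,0.16,0.2],"spin": 0},{"xyz": [0.21,0.06,0.2],"spin": 0}])

```text
time: 36.85
tool_pos: [577.3, -23.6, 83.9]
tcp_rot: [3.141, -0.0, 1.488]
contact_force: [-0.3, -0.5, -0.8]
grip_width: 91.6
finger_force: 0.0
```

Run:
```python
from h import *
for _ in range(3):bot.capture("wrist")
c=bot.get_calibration("wrist");im=bot.capture("wrist");cv2.imwrite("pics/w6.png",im)
go(576.7,-25.7,6,1.486)
```

```text
xyz [0.01  0.004 0.978] spin -0.0 at [576.3 -26.4  84.2] 1.486
```

View pics/w6.png

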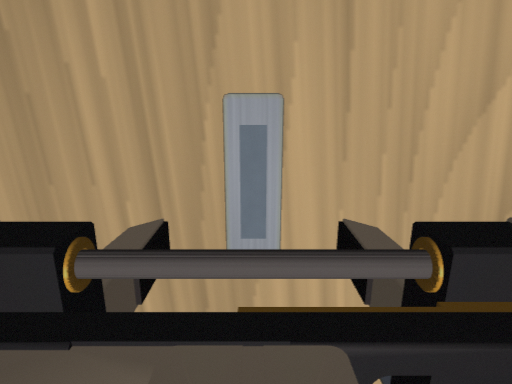

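The short ingot is centred (columns 224–283, far end at row 94). Gripping.

Emit:
jog_arm(targets=[{"xyz": [0,0,0.25],"spin": 0},{"xyz": [0,0,0.25],"spin": 0},{"xyz": [0,0,0.25],"spin": 0},{"xyz": [0,0,0.15],"spin": 0},{"xyz": [0,0,0.08],"spin": 0},{"xyz": [0,0,0],"spin": 0},{"xyz": [0,0,0],"spin": 0},{"xyz": [0,0,0],"spin": 0},{"xyz": [0,0,0],"spin": 0},{"xyz": [0,0,0],"spin": 0}])

```text
time: 38.3
tool_pos: [576.8, -25.5, 6.1]
tcp_rot: [3.141, -0.0, 1.486]
contact_force: [-0.2, -0.2, -0.1]
grip_width: 91.7
finger_force: 0.0
```

Emit:
jog_arm(targets=[{"xyz": [0,0,0],"spin": 0},{"xyz": [0,0,0],"spin": 0},{"xyz": [0,0,0],"spin": 0},{"xyz": [0,0,0],"spin": 0},{"xyz": [0,0,0],"spin": 0},{"xyz": [0,0,0],"spin": 0},{"xyz": [0,0,0],"spin": 0},{"xyz": [0,0,0],"spin": 0},{"xyz": [0,0,0],"spin": 0},{"xyz": [0,0,0],"spin": 0}], gripper=30)

```text
time: 39.55
tool_pos: [576.5, -25.5, 6.0]
tcp_rot: [-3.141, -0.0, 1.486]
contact_force: [-2.0, -0.7, 1.1]
grip_width: 39.6
finger_force: 30.0
```

Emit:
jog_arm(targets=[{"xyz": [0,0,-0.2],"spin": -0.66},{"xyz": [0,0,-0.3],"spin": -0.66},{"xyz": [0,0,-0.3],"spin": -0.66},{"xyz": [0.3,0,0],"spin": 0},{"xyz": [0.4,0,0],"spin": 0},{"xyz": [0.4,0,0],"spin": 0},{"xyz": [0.3,0,0],"spin": 0},{"xyz": [0,0,0],"spin": 0},{"xyz": [0,0,0],"spin": 0},{"xyz": [0,0,0],"spin": 0}])

```text
time: 40.8
tool_pos: [564.2, 84.9, 69.8]
tcp_rot: [-3.141, 0.0, 1.683]
contact_force: [-0.2, 0.0, -3.9]
grip_width: 39.3
finger_force: 30.0
```

Run:
```python
from h import *
bot.capture("wrist");go(530,203.1,47,1.684)
c=bot.get_calibration("wrist");im=bot.capture("wrist");cv2.imwrite("pics/w7.png",im)
```

```text
xyz [ 1.517 -0.258  0.286] spin -0.01 at [564.2  84.9  69.9] 1.683
```

View pics/w7.png

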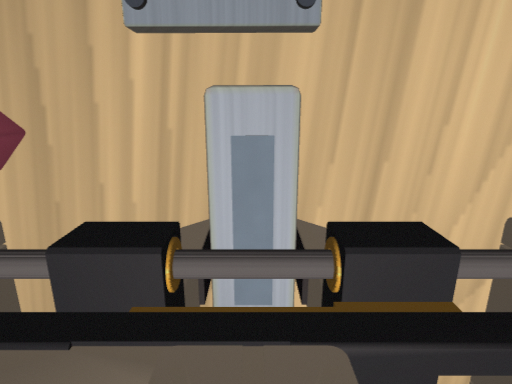

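The short ingot is held level and centred (columns 205–302, end at row 87); the plate front edge is at row 28. Moving in front of the pocket.

Emit:
jog_arm(targets=[{"xyz": [0.25,-0.05,0],"spin": 0},{"xyz": [0.3,-0.05,0],"spin": 0},{"xyz": [0.3,-0.05,0],"spin": 0},{"xyz": [0.3,-0.05,0],"spin": 0},{"xyz": [0.3,-0.055,0],"spin": 0},{"xyz": [0.3,0,0.16],"spin": 0},{"xyz": [0,0,0.16],"spin": 0},{"xyz": [0,0,0.13],"spin": 0},{"xyz": [0,0,0.08],"spin": 0},{"xyz": [0,0,0],"spin": 0}])

```text
time: 42.15
tool_pos: [527.9, 221.9, 27.1]
tcp_rot: [-3.141, 0.0, 1.683]
contact_force: [0.5, -0.1, -3.8]
grip_width: 39.9
finger_force: 30.0
```

Run:
```python
from h import *
bot.capture("wrist");bot.capture("wrist");go(527.9,228,27.3,1.684)
```

```text
xyz [0.073 0.002 0.007] spin -0.01 at [528.4 222.2  27.8] 1.683
```

Emit:
jog_arm(targets=[{"xyz": [0.1,0,0.007],"spin": 0},{"xyz": [0.12,0,0],"spin": 0},{"xyz": [0.12,0,0],"spin": 0},{"xyz": [0.12,0,0],"spin": 0},{"xyz": [0.12,0,0],"spin": 0},{"xyz": [0.12,0,0],"spin": 0},{"xyz": [0.12,0,0],"spin": 0},{"xyz": [0.08,0,0],"spin": 0},{"xyz": [0.05,0,0],"spin": 0},{"xyz": [0,0,0],"spin": 0}])

```text
time: 43.5
tool_pos: [519.4, 298.2, 27.0]
tcp_rot: [3.142, -0.0, 1.684]
contact_force: [-0.0, -0.5, -3.5]
grip_width: 39.5
finger_force: 30.0
```

Emit:
jog_arm(targets=[{"xyz": [0.0125,0,0],"spin": 0},{"xyz": [0.0125,0,0],"spin": 0},{"xyz": [0.0125,0,0],"spin": 0},{"xyz": [0.0125,0,0],"spin": 0},{"xyz": [0.0125,0,0],"spin": 0},{"xyz": [0.0125,0,0],"spin": 0},{"xyz": [0.0125,0,0],"spin": 0},{"xyz": [0,0,0],"spin": 0},{"xyz": [0,0,0],"spin": 0},{"xyz": [0,0,0],"spin": 0}])

```text
time: 44.75
tool_pos: [518.7, 305.0, 27.1]
tcp_rot: [3.142, -0.0, 1.684]
contact_force: [0.1, 0.9, -3.9]
grip_width: 39.6
finger_force: 30.0
```

Emit:
jog_arm(targets=[{"xyz": [0.0125,0,0],"spin": 0},{"xyz": [0.0125,0,0],"spin": 0},{"xyz": [0.0125,0,0],"spin": 0},{"xyz": [0.0125,0,0],"spin": 0},{"xyz": [0.0125,0,0],"spin": 0},{"xyz": [0,0,0],"spin": 0},{"xyz": [0,0,0],"spin": 0},{"xyz": [0,0,0],"spin": 0},{"xyz": [0,0,0],"spin": 0},{"xyz": [0,0,0],"spin": 0}])

```text
time: 46.0
tool_pos: [518.1, 309.6, 27.0]
tcp_rot: [-3.141, 0.0, 1.684]
contact_force: [-0.2, -5.2, -2.8]
grip_width: 39.6
finger_force: 30.0
```

Emit:
jog_arm(targets=[{"xyz": [0.0125,0,0],"spin": 0},{"xyz": [0.0125,0,0],"spin": 0},{"xyz": [0,0,0],"spin": 0},{"xyz": [0,0,0],"spin": 0},{"xyz": [0,0,0],"spin": 0},{"xyz": [0,0,0],"spin": 0},{"xyz": [0,0,0],"spin": 0},{"xyz": [0,0,0],"spin": 0},{"xyz": [0,0,0],"spin": 0},{"xyz": [0,0,0],"spin": 0}])

```text
time: 47.25
tool_pos: [518.0, 309.7, 27.0]
tcp_rot: [-3.141, 0.003, 1.684]
contact_force: [0.8, -13.5, -0.8]
grip_width: 39.9
finger_force: 30.0
```

Emit:
jog_arm(targets=[{"xyz": [0,0,0.012],"spin": 0},{"xyz": [0,0,0],"spin": 0},{"xyz": [0,0,0],"spin": 0},{"xyz": [0,0,0],"spin": 0},{"xyz": [0,0,0],"spin": 0},{"xyz": [0,0,0],"spin": 0},{"xyz": [0,0,0],"spin": 0},{"xyz": [0,0,0],"spin": 0},{"xyz": [0,0,0],"spin": 0},{"xyz": [0,0,0],"spin": 0}], gripper=70)

```text
time: 48.5
tool_pos: [517.9, 311.9, 26.1]
tcp_rot: [3.142, -0.0, 1.684]
contact_force: [-0.7, 0.9, -0.4]
grip_width: 64.3
finger_force: 0.0
```

Emit:
jog_arm(targets=[{"xyz": [0,0,-0.2],"spin": 0},{"xyz": [0,0,-0.3],"spin": 0},{"xyz": [0,0,-0.3],"spin": 0},{"xyz": [0,0,-0.3],"spin": 0},{"xyz": [0,0,-0.2],"spin": 0},{"xyz": [0,0,0],"spin": 0},{"xyz": [0,0,0],"spin": 0},{"xyz": [0,0,0],"spin": 0},{"xyz": [0,0,0],"spin": 0},{"xyz": [0,0,0],"spin": 0}])

```text
time: 49.75
tool_pos: [517.7, 311.9, 129.7]
tcp_rot: [-3.141, 0.0, 1.684]
contact_force: [-0.6, 0.4, 0.3]
grip_width: 64.4
finger_force: 0.0
```

Run:
```python
from h import *
go(511.6,370.9,130,1.684)
im=bot.capture("wrist");cv2.imwrite("pics/w8.png",im)
```

```text
xyz [ 0.742  0.007 -0.004] spin -0.0 at [517.7 311.9 129.7] 1.684
```

View pics/w8.png

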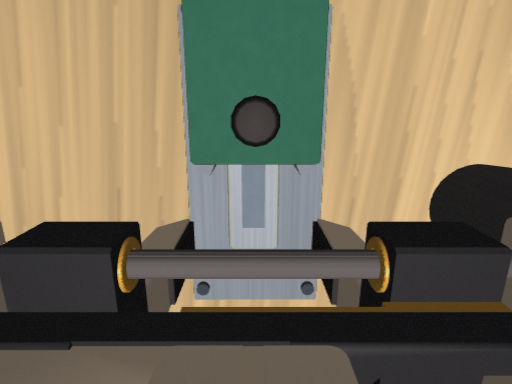

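The short ingot is straight in the pocket (columns 229–278, outer end at row 248) with the plunger at (255,120). Now pressing the plunger.

Emit:
jog_arm(targets=[{"xyz": [0.2,0,0],"spin": 0},{"xyz": [0.2,0,0],"spin": 0},{"xyz": [0.2,0,0],"spin": 0},{"xyz": [0.14,0,0],"spin": 0},{"xyz": [0,0,0],"spin": 0},{"xyz": [0,0,0],"spin": 0},{"xyz": [0,0,0],"spin": 0},{"xyz": [0,0,0],"spin": 0},{"xyz": [0,0,0],"spin": 0},{"xyz": [0,0,0],"spin": 0}], gripper=0)

```text
time: 51.05
tool_pos: [511.3, 370.7, 130.2]
tcp_rot: [3.141, -0.0, 1.684]
contact_force: [-0.6, 0.5, 0.2]
grip_width: 0.5
finger_force: 0.0
```

Emit:
jog_arm(targets=[{"xyz": [0,0,0.15],"spin": 0},{"xyz": [0,0,0.1],"spin": 0},{"xyz": [0,0,0.06],"spin": 0},{"xyz": [0,0,0.04],"spin": 0},{"xyz": [0,0,0.03],"spin": 0},{"xyz": [0,0,0.03],"spin": 0},{"xyz": [0,0,0.03],"spin": 0},{"xyz": [0,0,0.02],"spin": 0},{"xyz": [0,0,0.015],"spin": 0},{"xyz": [0,0,0.015],"spin": 0}])

```text
time: 52.3
tool_pos: [511.1, 370.8, 91.5]
tcp_rot: [3.141, -0.0, 1.684]
contact_force: [-4.7, -1.8, 7.5]
grip_width: 0.5
finger_force: 3.7
```

Emit:
jog_arm(targets=[{"xyz": [0,0,0.015],"spin": 0},{"xyz": [0,0,0.012],"spin": 0},{"xyz": [0,0,0],"spin": 0},{"xyz": [0,0,0],"spin": 0},{"xyz": [0,0,0],"spin": 0},{"xyz": [0,0,0],"spin": 0},{"xyz": [0,0,0],"spin": 0},{"xyz": [0,0,0],"spin": 0},{"xyz": [0,0,0],"spin": 0},{"xyz": [0,0,0],"spin": 0}])

```text
time: 53.55
tool_pos: [511.2, 370.8, 91.2]
tcp_rot: [3.14, -0.0, 1.684]
contact_force: [-7.8, -4.3, 17.3]
grip_width: 0.3
finger_force: 8.4
```

Emit:
jog_arm(targets=[{"xyz": [0,0,-0.15],"spin": 0},{"xyz": [0,0,-0.2],"spin": 0},{"xyz": [0,0,-0.15],"spin": 0},{"xyz": [-0.2,0,0],"spin": 0},{"xyz": [-0.2,0,0],"spin": 0},{"xyz": [-0.2,0,0],"spin": 0},{"xyz": [-0.17,0,0],"spin": 0},{"xyz": [0,0,0],"spin": 0},{"xyz": [0,0,0],"spin": 0},{"xyz": [0,0,0],"spin": 0}])

```text
time: 54.8
tool_pos: [518.0, 310.1, 128.7]
tcp_rot: [3.141, -0.0, 1.684]
contact_force: [1.1, -0.2, -0.7]
grip_width: 0.2
finger_force: 0.0
```

Emit:
jog_arm(targets=[{"xyz": [0,0,0],"spin": 0},{"xyz": [0,0,0],"spin": 0},{"xyz": [0,0,0],"spin": 0},{"xyz": [0,0,0],"spin": 0},{"xyz": [0,0,0],"spin": 0},{"xyz": [0,0,0],"spin": 0},{"xyz": [0,0,0],"spin": 0},{"xyz": [0,0,0],"spin": 0},{"xyz": [0,0,0],"spin": 0},{"xyz": [0,0,0],"spin": 0}], gripper=75)

```text
time: 56.05
tool_pos: [518.1, 309.5, 128.7]
tcp_rot: [3.142, -0.0, 1.684]
contact_force: [0.5, -0.4, -0.0]
grip_width: 68.8
finger_force: 0.0
```

Run:
```python
from h import *
go(518.1,309.7,26.5,1.684)
```

```text
xyz [ 0.002 -0.     1.278] spin -0.0 at [518.1 309.5 128.7] 1.684
```

Emit:
jog_arm(targets=[{"xyz": [0,0,0.3],"spin": 0},{"xyz": [0,0,0.3],"spin": 0},{"xyz": [0,0,0.3],"spin": 0},{"xyz": [0,0,0.2],"spin": 0},{"xyz": [0,0,0.1],"spin": 0},{"xyz": [0,0,0.075],"spin": 0},{"xyz": [0,0,0],"spin": 0},{"xyz": [0,0,0],"spin": 0},{"xyz": [0,0,0],"spin": 0},{"xyz": [0,0,0],"spin": 0}])

```text
time: 57.3
tool_pos: [518.3, 309.6, 27.1]
tcp_rot: [3.141, -0.0, 1.684]
contact_force: [-0.7, 1.1, 1.0]
grip_width: 68.9
finger_force: 0.0
```

Emit:
jog_arm(targets=[{"xyz": [0,0,0],"spin": 0},{"xyz": [0,0,0],"spin": 0},{"xyz": [0,0,0],"spin": 0},{"xyz": [0,0,0],"spin": 0},{"xyz": [0,0,0],"spin": 0},{"xyz": [0,0,0],"spin": 0},{"xyz": [0,0,0],"spin": 0},{"xyz": [0,0,0],"spin": 0},{"xyz": [0,0,-0.01],"spin": 0},{"xyz": [0,0,0],"spin": 0}], gripper=30)

```text
time: 58.55
tool_pos: [517.7, 309.4, 27.0]
tcp_rot: [-3.14, 0.0, 1.684]
contact_force: [0.1, 0.4, -3.8]
grip_width: 39.7
finger_force: 30.0
```

Emit:
jog_arm(targets=[{"xyz": [-0.1,0,0],"spin": 0},{"xyz": [-0.15,0,0],"spin": 0},{"xyz": [-0.15,0,0],"spin": 0},{"xyz": [-0.15,0,0],"spin": 0},{"xyz": [-0.2,0,0],"spin": 0},{"xyz": [-0.2,0,0],"spin": 0},{"xyz": [-0.2,0,0],"spin": 0},{"xyz": [-0.1,0,-0.2],"spin": 0},{"xyz": [0,0,-0.4],"spin": 0},{"xyz": [0,0,-0.4],"spin": 0}])

```text
time: 59.8
tool_pos: [529.6, 209.9, 109.4]
tcp_rot: [3.141, -0.0, 1.684]
contact_force: [0.5, -0.3, -3.1]
grip_width: 39.9
finger_force: 30.0
```

Run:
```python
from h import *
bot.capture("wrist");bot.capture("wrist")
go(557,-348,112,1.642);print(bot.get_obs()["grip_width"])
```

```text
xyz [-6.99e+00 -1.85e-01  2.00e-03] spin 0.42 at [532.  210.8 112.2] 1.684
39.84847000727387
```

Emit:
jog_arm(targets=[{"xyz": [0,0,0],"spin": 0.42},{"xyz": [-0.3,-0.01,0],"spin": 0},{"xyz": [-0.5,-0.013,0],"spin": 0},{"xyz": [-0.5,-0.013,0],"spin": 0},{"xyz": [-0.5,-0.013,0],"spin": 0},{"xyz": [-0.5,-0.013,0],"spin": 0},{"xyz": [-0.5,-0.013,0],"spin": 0},{"xyz": [-0.5,-0.013,0],"spin": 0},{"xyz": [-0.5,-0.013,0],"spin": 0},{"xyz": [-0.5,-0.013,0],"spin": 0}])

```text
time: 61.15
tool_pos: [544.3, -134.7, 106.7]
tcp_rot: [-3.141, -0.001, 1.642]
contact_force: [1.2, -0.8, -4.6]
grip_width: 39.5
finger_force: 30.0
```

Emit:
jog_arm(targets=[{"xyz": [-0.5,-0.013,0],"spin": 0},{"xyz": [-0.5,-0.013,0],"spin": 0},{"xyz": [-0.5,-0.013,0],"spin": 0},{"xyz": [-0.5,-0.013,0],"spin": 0},{"xyz": [-0.4,-0.01,0],"spin": 0},{"xyz": [-0.29,-0.01,0],"spin": 0},{"xyz": [0,0,0],"spin": 0},{"xyz": [0,0,0],"spin": 0},{"xyz": [0,0,0],"spin": 0},{"xyz": [0,0,0],"spin": 0}])

```text
time: 62.4
tool_pos: [554.4, -347.9, 107.6]
tcp_rot: [3.142, -0.0, 1.643]
contact_force: [-0.7, -0.1, -5.0]
grip_width: 39.7
finger_force: 30.0
```

Run:
```python
from h import *
go(557,-348,57,1.642)
im=bot.capture("wrist");cv2.imwrite("pics/w9.png",im)
```

```text
xyz [-0.004  0.032  0.632] spin 0.01 at [ 554.4 -347.9  107.6] 1.643
```

View pics/w9.png

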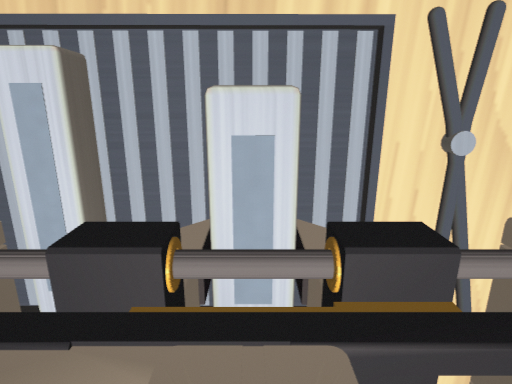

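The short ingot (columns 206–300) hangs inside the rim (right rim at column ~375) and clear of the long ingot at left. Setting it down.

Emit:
jog_arm(targets=[{"xyz": [0,0.02,0.15],"spin": 0},{"xyz": [0,0,0.2],"spin": 0},{"xyz": [0,0,0.15],"spin": 0},{"xyz": [0,0,0.08],"spin": 0},{"xyz": [0,0,0.03],"spin": 0},{"xyz": [0,0,0.025],"spin": 0},{"xyz": [0,0,0],"spin": 0},{"xyz": [0,0,0],"spin": 0},{"xyz": [0,0,0],"spin": 0},{"xyz": [0,0,0],"spin": 0}])

```text
time: 63.7
tool_pos: [555.9, -348.6, 56.8]
tcp_rot: [3.141, 0.0, 1.642]
contact_force: [-0.1, 0.5, -3.5]
grip_width: 39.8
finger_force: 30.0
```

Emit:
jog_arm(targets=[{"xyz": [0,0,0.006],"spin": 0},{"xyz": [0,0,0],"spin": 0},{"xyz": [0,0,0],"spin": 0},{"xyz": [0,0,0],"spin": 0},{"xyz": [0,0,0],"spin": 0},{"xyz": [0,0,0],"spin": 0},{"xyz": [0,0,0],"spin": 0},{"xyz": [0,0,0],"spin": 0},{"xyz": [0,0,0],"spin": 0},{"xyz": [0,0,0],"spin": 0}], gripper=70)

```text
time: 64.95
tool_pos: [555.8, -348.5, 56.2]
tcp_rot: [3.142, -0.0, 1.642]
contact_force: [-1.2, -0.6, 0.2]
grip_width: 64.6
finger_force: 0.0
```

Emit:
jog_arm(targets=[{"xyz": [0,0,-0.2],"spin": 0},{"xyz": [0,0,-0.4],"spin": 0},{"xyz": [0,0,-0.4],"spin": 0},{"xyz": [0,0,-0.4],"spin": 0},{"xyz": [0.4,0,0],"spin": 0},{"xyz": [0.6,0,0],"spin": 0},{"xyz": [0.6,0,0],"spin": 0},{"xyz": [0.6,0,0],"spin": 0},{"xyz": [0.6,0,0],"spin": 0},{"xyz": [0.6,0,0],"spin": 0}])

```text
time: 66.2
tool_pos: [536.6, -75.8, 169.7]
tcp_rot: [3.14, 0.001, 1.642]
contact_force: [0.0, -0.7, -0.2]
grip_width: 64.3
finger_force: 0.0
```

Run:
```python
from h import *
for _ in range(3):bot.capture("side")
s=bot.capture("side");t=bot.capture("top")
cv2.imwrite("pics/end.png",np.hstack([cv2.resize(s[205:355,260:430],(400,352)),cv2.resize(t[145:295,320:440],(282,352))]))
```

```text
(no output)
```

View pics/end.png

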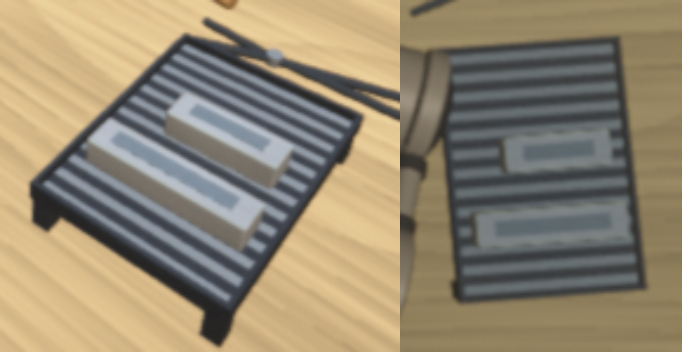

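Both ingots lie flat on the grate, parallel, apart and inside the rim. The plunger sprang back when the fingers lifted off. Handing in.

```bash
python3 -c "
from plant import bot
print(bot.close_job())"
```

```text
the job is handed in; nothing more can be done
None
```

I stamped the long ingot first and then the short one (the middle one was absent), laid both flat and side by side on the stand, and handed the job in; no verdict came back, and I did not check with a picture that the plunger came back up after the last press.

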